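Set the kiln controller's sunken level knob and switch on

TASK

Get the kiln controller ready for the next firing: reach through the round opening in its guard plate and turn the sunken knob until its pointer lines up with the setting marker on the guard. Do not shift the marker. Only when the knob is set, flip the power switch up to on, and leave the other things on the bench where they are.

Things in the scene. Friction and masses are not known exactly. Their poses are not given: they have to be found in the camera images.
- controller: Fixed grey sheet-metal kiln controller, about 205 deep x 274 wide x 156 mm high, dark end cheeks. Origin: centre of its underside; x points to its back, y to its left seen from the front, z up. Its panel rises from the low front edge to the back at 35 degrees to the bench, so the panel's outward normal leans 35 degrees from vertical to the front.
- guard_mouth (a point): Centre of the guard's opening, level with the guard's top. Axes: x up the panel's slope, y to the panel's left, z out of the panel (35 degrees from vertical). The guard is an aluminium plate 136 mm square, 6 mm thick, on the panel's left half; its round opening, 84 mm wide, leads into a well 98 mm wide whose floor is 50 mm below the guard's top. The knob stands in it, on its axis.
- knob_grip (a point): Point on the knob's axis, 24 mm below the guard's top, 26 mm above the well's floor. x points along the knob's bar to the pointer end, y across it, z out. Black knob: round skirt 52 mm wide, 6 mm high; on it a bar with flat parallel sides 14 mm apart (pinch here), 28 mm high, its top 16 mm below the guard's top; 27 mm to the round tail, 31 mm to the tapered pointer end with a white line.
- level_knob (a joint): Knob angle, 0 to 4.3 rad, growing clockwise seen from outside (about minus the panel's outward normal); at 0 the pointer points down the slope and left, 135 degrees anticlockwise from straight up the slope. Light friction (0.06 N m); stays where it is left. The pointer is at the marker when this equals joint setting_marker.
- setting_marker (a joint): Angle of the setting marker, same zero and direction as the knob angle. The marker is a small brass wedge, 9 mm wide, 4 mm high, on a thin wire ring 121 mm wide that lies on the guard round its opening; it points inward at the knob's axis. It moves if pushed; it is to stay where it is.
- marker_tip (a point): Inner tip of the brass marker, 48 mm from the knob's axis, 4 mm above the guard's top. Its x axis points from the knob's axis outward to the marker.
- power_switch (a joint): Toggle switch angle, 0 = off (bat leans 23 degrees down the slope from the panel's normal), 0.8 rad = on (23 degrees up the slope); stays where it is left; takes about 2 N at the tip.
- switch_pivot (a point): Pivot of the toggle switch, 3 mm above the panel's surface, on the panel's right half, 136 mm to the right of the knob's axis. Axes as guard_mouth: x up the slope, z out of the panel. A round steel bush, 15 mm wide, rises 3.5 mm above it. A pilot lamp, 21 mm wide and 11 mm high, is 66 mm up the slope.
- switch_tip (a point): Tip of the round steel toggle bat, 35 mm from its pivot, 7 mm thick at the foot and 10 mm near the tip. From off to on it moves 28 mm straight up the slope, 33 to 36 mm above the pivot's height over the panel.
- saucers: Two stacked biscuit saucers, 93 mm across, 46 mm high, by the right front corner of the controller; origin at the centre of the underside. Bystander.
- wooden_stamp: Turned wooden stamp, 29 mm across, 58 mm high, standing in front of the controller; origin at its underside. Bystander.
- kiln_stilt: White three-armed kiln stilt, 53 mm across, 18 mm high, in front of the controller; origin at its underside. Bystander.
- glaze_jar: Screw-lid jar with pale body and black lid, 56 mm across, 58 mm high; origin at its underside. Bystander.
- paper_tape: Roll of paper tape, 64 mm across, 19 mm high; origin at its underside. Bystander.

How it is judged (in metres and radians):
On the way, in this order (a step that is already met when the one before it is completed fails the run):
1. the knob's pointer is lined up with the marker while the power is still off (angle between the x axis of knob_grip and the x axis of marker_tip, either way round below 0.12 rad and value of joint power_switch below 0.25 rad), for 0.2 s.
2. the power switch is flipped up to on (value of joint power_switch above 0.6 rad), for 0.2 s.
At the end, for the whole second after the job is handed in: The knob's pointer is lined up with the marker within 0.12 rad (7 degrees), and the power switch is up at on (angle above 0.6 rad) (angle between the x axis of knob_grip and the x axis of marker_tip, either way round below 0.12 rad and value of joint power_switch above 0.6 rad); the robot touches nothing.
It fails at once if the setting marker is shifted by more than 5 mm (distance of marker_tip from where it was at the start of the episode above 0.005 m).
It fails at once if the power is switched on while the pointer is away from the marker (value of joint power_switch above 0.5 rad and angle between the x axis of knob_grip and the x axis of marker_tip, either way round above 0.15 rad).
It fails at once if a bystander is moved by more than 30 mm (distance of any of saucers, wooden_stamp, kiln_stilt, glaze_jar, paper_tape from where it was at the start of the episode above 0.03 m).
It also fails if it takes over 42 s, if anything falls off the work surface, if the arm or the gripper's body presses on something with over 40 N, if the wrist force passes 120 N, or if a joint passes its speed limit or range.

ROBOT

A 6-joint arm with a two-finger parallel gripper is mounted at the origin on a cart in front of the work surface, level with it; the furniture and walls round the work are solid. World frame = base frame: x ahead of the robot, y to its left, z up, the work surface at z = 0. Lengths are in mm, angles in rad, forces in N, time in s.
With the tool pointing down it reaches from about 275 to 750 mm from the base axis. Payload 10.2 kg.
Tool frame: the origin (TCP) lies between the finger pads; the fingertips stand robot.tip_reach ahead of it and the grasp point (between the pads) lies 6 mm ahead of it (robot.tip_reach is the distance from the TCP to the fingertips, in mm); z points along the fingers, y is the line along which they close (so a half turn about z gives the same grasp; the last joint's range is limited). The gripper opens to 88 mm and grips with 3 to 60 N. Pads are 18 mm wide; open, the fingers measure 123 mm over their backs; the gripper's body (75 mm by 187 mm) begins 45 mm behind the grasp point.
Start: joints at [-1.534, 0.313, 1.498, -0, 1.331, -0.223], TCP at [134.852, -507.392, 263.72] pointing down, gripper open.
Joint ranges: [-2.94, 2.94], [-0.97, 2.17], [0.19, 2.56], [-1.23, 4.37], [0.02, 3.11], [-2.88, 2.88]. Speed limits (rad/s): [2.39, 2.39, 3.01, 3.14, 3.14, 3.14].

INTERFACE

Orientations are given as a unit quaternion [x, y, z, w].
In Python, from plant import robot, imaging gives the robot as it stands.
- The arm moves only by the tool carry_out, never from a script. Its argument "moves" is text: rows parted by semicolons, each of 7 numbers parted by spaces: the closure, from -1 (fully open) to 1 (shut), so that 0 is half open, then the shift along the tool's x, y, z in units of 30 mm (1.0 is 30 mm), then the turn, a rotation vector about the tool's x, y, z in rad. A call has 1 to 10 rows; each row is the pose to reach, as a shift and turn from the pose commanded when the call began, along the tool's axes at that moment; what a row does not reach only later rows make up. A row lasts 1/10 s, in which the tool goes at most 50 mm and 8.59 degrees, less where a joint would pass 70% of its speed; a pose out of reach is approached as far as the arm can. A call with a gripper value outside its range is refused whole. The fingers move at their own pace and stop on an object; "squeeze" is the grip in N (left out, the last holds). Time passes only in rows, so rows that repeat a pose let the fingers close. It gives the time, the measured TCP pose, the force, the opening and the grip force at its end, in the units of the state.
- robot.sense(): the state, without advancing time (a new reading comes with each control period).
- imaging.get_image(name): name is "scene" or "top" or "wrist"; returns (picture, depth): 400x640x3 uint8, red, green, blue; 400x640 float32, mm along the optical axis (not along the pixel's ray), 0 where there is no reading.
- imaging.camera_info(name): a dict with "mtx" (3x3 intrinsics, pixels), "D" ([k1, k2, p1, p2, k3] as OpenCV has them; the pictures are not rectified), "world_from_camera" (4x4, takes a point from camera to world coordinates). Camera axes: x right, y up, looking along -z (the intrinsics and any distortion apply to the point x, -y, -z); pixel columns grow to the right and rows downward; lengths in mm; the calibration is good to about 2 mm. A picture is of the moment at which its call begins: read the wrist's pose just before it. camera_info takes no time and is no camera call; for the wrist camera it gives the pose at the moment of the call.
- robot.job_done(): hands the job in; it is judged then, once.
The state is a dict: "time_s": time; "joint_pos": joint angles; "qd": joint speeds; "joint_torque": joint torques, N m; "position": TCP position; "ee_rot": TCP orientation; "force": force on the tool from outside, world axes, zero at the start; "wrist_torque": the same for the moment, N m; "gripper_width": opening from 0.0 (shut) to 1.0 (fully open); "finger_force": force on a finger pad.
Only numpy, scipy, OpenCV 4.12 (cv2) and the standard library are available. Lean on these libraries where they do the work, as an engineer would, in place of code of your own. Each camera call takes 0.05 s, during which the arm holds its last target. There are 200 camera calls.

## Working session

There is one attempt and no reset: what is moved stays moved. The work goes in short steps, Python scripts to look and compute and a tool call to move; the robot and the scene stay as the last step left them, time stands still between calls to the robot, and variables do not carry over. Pictures are saved under pics/ and viewed, at most 10 in all, crops included, and the job is handed in when it is done.

Besides the shell and the picture viewer there is one more tool, called after "Request:" by a JSON object that holds its "name" and its "arguments", one argument or row to a line. carry_out: Moves the arm, as the interface text tells. Its arguments: {"type":"object","properties":{"moves":{"type":"string"},"squeeze":{"type":"number"}},"required":["moves"]}

```bash
mkdir -p pics; ls; python3 - <<'E'
from plant import robot, imaging
import cv2,numpy as np
print(robot.tip_reach, robot.sense())
for n in ("scene","top"):
    p,d=imaging.get_image(n); cv2.imwrite(f"pics/{n}0.png",p[:,:,::-1]); np.savez(f"{n}0.npz",p=p,d=d)
    print(imaging.camera_info(n))
E
```

```text
pics
25.0 {'time_s': 0.0, 'joint_pos': array([-1.53441524e+00,  3.13451745e-01,  1.49842309e+00, -1.80377984e-07,
        1.33098249e+00, -2.23425177e-01]), 'qd': array([ 0.00091748, -0.00018445,  0.0002965 , -0.00026443, -0.00014177,
       -0.00016874]), 'joint_torque': array([-1.75258196e-03, -4.02213228e+01, -2.52268374e+01,  6.92985300e-02,
        3.53521470e-02, -1.01939406e-04]), 'position': array([ 134.83669236, -507.17497536,  263.16541856]), 'ee_rot': array([ 9.91574245e-01,  1.29538087e-01,  5.89641095e-05, -6.29582302e-04]), 'force': array([-0.37905123,  0.02220685,  0.0398811 ]), 'wrist_torque': array([ 0.01892826,  0.06251914, -0.10085716]), 'finger_force': 0.0, 'gripper_width': 1.0010098388986237}
{'mtx': array([[464.49884139,   0.        , 318.88340353],
       [  0.        , 464.49884139, 204.70786471],
       [  0.        ,   0.        ,   1.        ]]), 'D': array([-0.13907983,  0.        ,  0.        ,  0.        ,  0.        ]), 'world_from_camera': array([[ 8.56266626e-01,  2.60116256e-01, -4.46258892e-01,
         1.29156966e+02],
       [-5.16307016e-01,  4.56623855e-01, -7.24514817e-01,
        -8.14521456e+02],
       [ 1.53143741e-02,  8.50784455e-01,  5.25291616e-01,
         5.39310514e+02],
       [ 0.00000000e+00,  0.00000000e+00,  0.00000000e+00,
         1.00000000e+00]])}
{'mtx': array([[495.5516854 ,   0.        , 320.7986579 ],
       [  0.        , 495.5516854 , 206.67429642],
       [  0.        ,   0.        ,   1.        ]]), 'D': array([-0.00149367,  0.        ,  0.        ,  0.        ,  0.        ]), 'world_from_camera': array([[-5.89822065e-03,  9.96165964e-01, -8.72844944e-02,
         4.22371811e+02],
       [-9.99954947e-01, -6.52474032e-03, -6.89434385e-03,
        -1.69875351e+02],
       [-7.43741935e-03,  8.72398976e-02,  9.96159568e-01,
         1.12804865e+03],
       [ 0.00000000e+00,  0.00000000e+00,  0.00000000e+00,
         1.00000000e+00]])}
```

```bash
python3 -c "
import cv2,numpy as np
a=cv2.imread('pics/scene0.png');b=cv2.imread('pics/top0.png')
cv2.imwrite('pics/both.png',cv2.resize(np.vstack([a,b]),(480,600)))"
```

```text
(no output)
```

View pics/top0.png

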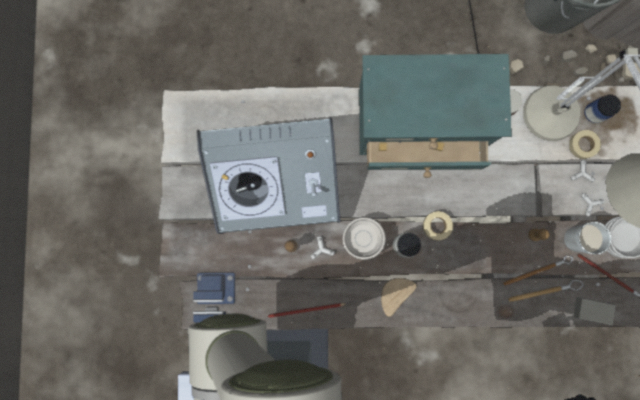

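The top view shows the controller at about (270,175), the guard hole at (248,188), the brass marker near (225,178) and the switch at (315,187). I'll zoom in on it.

```bash
python3 -c "
import cv2,numpy as np
a=cv2.imread('pics/scene0.png');b=cv2.imread('pics/top0.png')
c=cv2.resize(b[110:240,190:350],None,fx=4,fy=4,interpolation=cv2.INTER_CUBIC)
cv2.imwrite('pics/topc.png',c)"
```

```text
(no output)
```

View pics/topc.png

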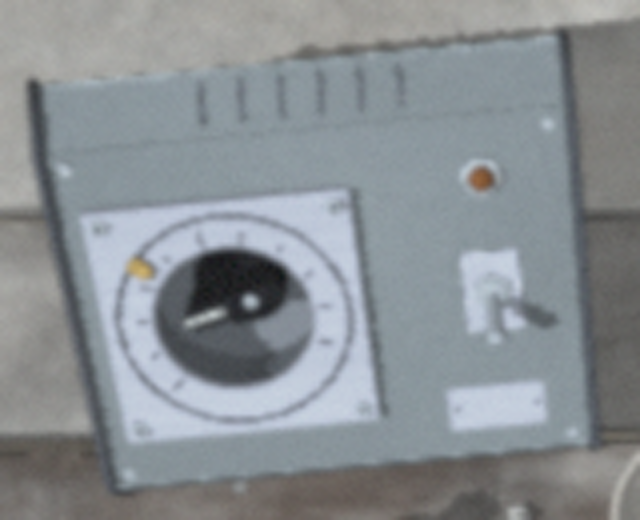

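View pics/scene0.png

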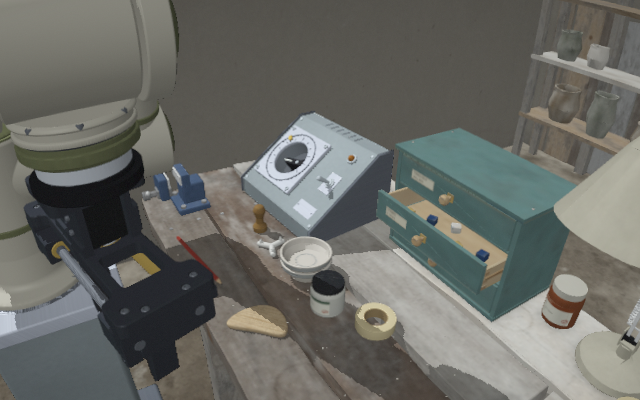

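```bash
cat > h.py <<'E'
import numpy as np, cv2
from scipy.spatial.transform import Rotation as R
from plant import robot, imaging
def rays(ci,px):
    px=np.array(px,float).reshape(-1,1,2)
    u=cv2.undistortPoints(px,ci["mtx"],np.array(ci["D"]))[:,0]
    d=np.c_[u[:,0],-u[:,1],-np.ones(len(u))]
    W=ci["world_from_camera"]; return W[:3,3], d@W[:3,:3].T   # depth*d
def cloud(ci,depth,px):
    o,d=rays(ci,px); px=np.array(px).astype(int)
    z=depth[px[:,1],px[:,0]]; return (o+d*z[:,None])[z>0]
def onplane(ci,px,p0,n):
    o,d=rays(ci,px); return o+d*(((p0-o)@n)/(d@n))[:,None]
def project(ci,P):
    W=ci["world_from_camera"]; c=(np.atleast_2d(P)-W[:3,3])@W[:3,:3]
    c=c*[1,-1,-1]
    return cv2.projectPoints(c.reshape(-1,1,3),np.zeros(3),np.zeros(3),ci["mtx"],np.array(ci["D"]))[0][:,0]
E
python3 - <<'E'
from h import *
ci=imaging.camera_info("top"); f=np.load("top0.npz"); d=f["d"]
q=lambda L:np.array(L)/4+[190,110]
C=q([(82,213),(352,187),(382,415),(128,442)])
m=np.zeros((400,640),np.uint8); cv2.fillPoly(m,[C.astype(int)],1); m=cv2.erode(m,np.ones((3,3)))
hole=q([(235,317)])[0]; v,u=np.nonzero(m)
k=np.hypot(u-hole[0],v-hole[1])>24; P=cloud(ci,d,np.c_[u,v][k])
c=np.median(P,0)
for _ in range(5):
    n=np.linalg.svd(P-P.mean(0),full_matrices=False)[2][2]; n*=np.sign(n[2])
    r=(P-P.mean(0))@n; P=P[abs(r)<4]
p0=P.mean(0)
print("n",n,"tilt",np.degrees(np.arccos(n[2])),"std",r.std(),len(P))
G=onplane(ci,C,p0,n); print(G, G.mean(0), np.linalg.norm(np.roll(G,1,0)-G,axis=1))
E_=G[0]+G[1]-G[2]-G[3]; E_/=np.linalg.norm(E_); print("up",E_, "yaw(x axis)",np.arctan2(E_[1],E_[0]), "yaw from n",np.arctan2(-n[1],-n[0]))
hc=onplane(ci,[hole],p0,n); print("hole",hc)
b=q([(250,301),(186,324)]); kp=onplane(ci,b,p0-16*n,n); print("knob",kp)
mt=onplane(ci,q([(150,276),(130,266)]),p0+3*n,n);print("marker",mt)
print("sw",onplane(ci,q([(495,287),(497,338),(480,177)]),p0-6*n+3*n,n))
E
```

```text
n [-0.57177642 -0.05292942  0.81870032] tilt 35.04509885650484 std 1.6591046968186975 1715
[[598.82628094  59.75904844 138.06286879]
 [611.18735593 -76.94929603 137.85751699]
 [501.07222926 -86.10352266  60.36180911]
 [487.37346073  51.32908145  59.67974586]] [549.61483172 -12.9911722   98.99048519] [136.51633395 137.26620047 134.96194177 138.11532189]
up [0.8161573  0.06477231 0.57418795] yaw(x axis) 0.07919654109750217 yaw from n 0.092307059844961
hole [[550.09368453 -12.20180622  99.37594665]]
knob [[560.17901416 -18.12883392  86.49313682]
 [548.82272976  16.74166191  80.81635796]]
marker [[569.18666228  28.69647246 119.01883196]
 [573.86442215  38.25363305 122.90363284]]
sw [[ 565.23528208 -148.27053592   97.48950555]
 [ 540.29419755 -148.84125364   80.03387321]
 [ 616.63036085 -141.66876331  133.81039295]]
```

```bash
cat >> h.py <<'E'
M=np.array([549.8,-12.6,99.2]); yaw=0.086; t=np.radians(35)
PR=(R.from_euler('z',yaw)*R.from_euler('y',-t)).as_matrix()  # panel axes: up, left, out
def tool(alpha):  # tool x at alpha (anticlockwise from up the slope), z into the panel
    x=np.cos(alpha)*PR[:,0]+np.sin(alpha)*PR[:,1]; z=-PR[:,2]
    return np.c_[x,np.cross(z,x),z]
def rel(p,Rt):
    s=robot.sense(); R0=R.from_quat(s["ee_rot"])
    print("shift",(R0.inv().apply(p-s["position"])/30).round(3),"turn",(R0.inv()*R.from_matrix(Rt)).as_rotvec().round(4),"|deg|",np.degrees((R0.inv()*R.from_matrix(Rt)).magnitude()).round(1))
def panel(p): return PR.T@(np.asarray(p)-M)
E
python3 - <<'E'
from h import *
print(PR.round(3))
s=robot.sense();R0=R.from_quat(s["ee_rot"]).as_matrix();W=imaging.camera_info("wrist")["world_from_camera"]
print("cam in tool",(R0.T@(W[:3,3]-s["position"])).round(1),"look",(R0.T@-W[:3,2]).round(3),"up",(R0.T@W[:3,1]).round(3)); print(imaging.camera_info("wrist")["mtx"][0,0])
for a in (108,90): rel(M+PR[:,2]*130,tool(np.radians(a)))
E
```

```text
[[ 0.816 -0.086 -0.571]
 [ 0.07   0.996 -0.049]
 [ 0.574 -0.     0.819]]
cam in tool [  69.8   -0.3 -120.9] look [-0.276  0.     0.961] up [ 0.961 -0.002  0.276]
317.38530116305816
shift [ 15.154 -12.807   1.936] turn [-0.5919  0.3545 -1.6523] |deg| 102.6
shift [ 15.154 -12.807   1.936] turn [-0.5077  0.4248 -1.3506] |deg| 86.2
```

Request:
{"name": "carry_out", "arguments": {
  "moves": "-1 7.5 -6.4 0 -0.25 0.2 -0.67; -1 7.5 -6.4 0 -0.25 0.2 -0.67; -1 7.5 -6.4 0 -0.25 0.2 -0.67; -1 7.5 -6.4 0 -0.25 0.2 -0.67; -1 7.5 -6.4 0 -0.25 0.2 -0.67; -1 7.5 -6.4 0 -0.25 0.2 -0.67; -1 7.5 -6.4 0 -0.25 0.2 -0.67; -1 7.5 -6.4 0 -0.25 0.2 -0.67"
}}

```text
time_s: 0.9
position: [303.3, -263.6, 263.8]
ee_rot: [0.881, 0.446, 0.113, 0.109]
force: [0.6, -0.9, 0.1]
gripper_width: 0.997
finger_force: 0.0
```

```bash
python3 -c "
from h import *
print(robot.sense()['position'],robot.sense()['joint_pos'])
rel(M+PR[:,2]*130,tool(np.radians(90)))"
```

```text
[ 303.26827392 -263.61205852  263.82675592] [-1.14689989 -0.10401084  1.99475255  0.26988639  1.0552447  -0.62422761]
shift [ 9.723 -0.906  2.799] turn [-0.2639  0.2216 -0.6769] |deg| 43.5
```

Request:
{"name": "carry_out", "arguments": {
  "moves": "0.25 9.72 -0.9 2.8 -0.264 0.222 -0.677; 0.25 9.72 -0.9 2.8 -0.264 0.222 -0.677; 0.25 9.72 -0.9 2.8 -0.264 0.222 -0.677; 0.25 9.72 -0.9 2.8 -0.264 0.222 -0.677; 0.25 9.72 -0.9 2.8 -0.264 0.222 -0.677; 0.25 9.72 -0.9 2.8 -0.264 0.222 -0.677; 0.25 9.72 -0.9 2.8 -0.264 0.222 -0.677; 0.25 9.72 -0.9 2.8 -0.264 0.222 -0.677; 0.25 9.72 -0.9 2.8 -0.264 0.222 -0.677; 0.25 9.72 -0.9 2.8 -0.264 0.222 -0.677"
}}

```text
time_s: 1.9
position: [475.6, -21.9, 206.0]
ee_rot: [0.647, 0.701, 0.221, 0.204]
force: [0.6, -0.6, -0.9]
gripper_width: 0.376
finger_force: 0.0
```

```bash
python3 -c "
from h import *
print(robot.sense()['joint_pos'])
rel(M+PR[:,2]*130,tool(np.radians(90)))
ci=imaging.camera_info('wrist'); p,d=imaging.get_image('wrist'); np.savez('w1.npz',p=p,d=d); import pickle; pickle.dump(ci,open('w1.pkl','wb'))
cv2.imwrite('pics/w1.png',p[:,:,::-1])"
```

```text
[-0.43172767  0.04377001  2.10957392  0.603806    0.51925841 -0.97099046]
shift [ 0.098 -0.004  0.012] turn [ 0.0007  0.0028 -0.0046] |deg| 0.3
```

View pics/w1.png

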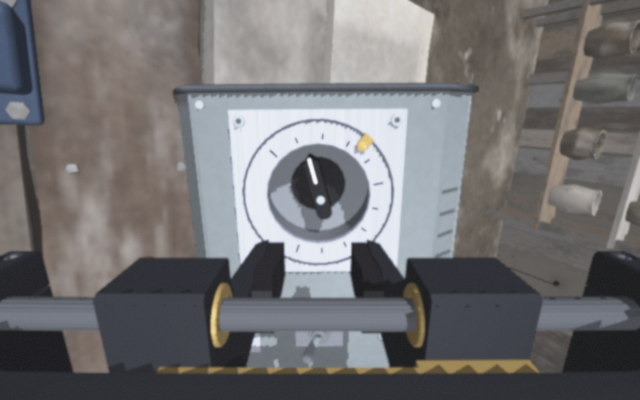

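The wrist view shows the knob with its white line from (310,158) to (317,182), the marker at (365,143) and the guard's top corners at (229,109) and (407,109). A magnified crop will give finer positions.

```bash
python3 -c "
from h import *
p=np.load('w1.npz')['p']
cv2.imwrite('pics/w1c.png',cv2.resize(p[100:250,225:415],None,fx=4,fy=4,interpolation=cv2.INTER_CUBIC)[:,:,::-1])"
```

```text
(no output)
```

View pics/w1c.png

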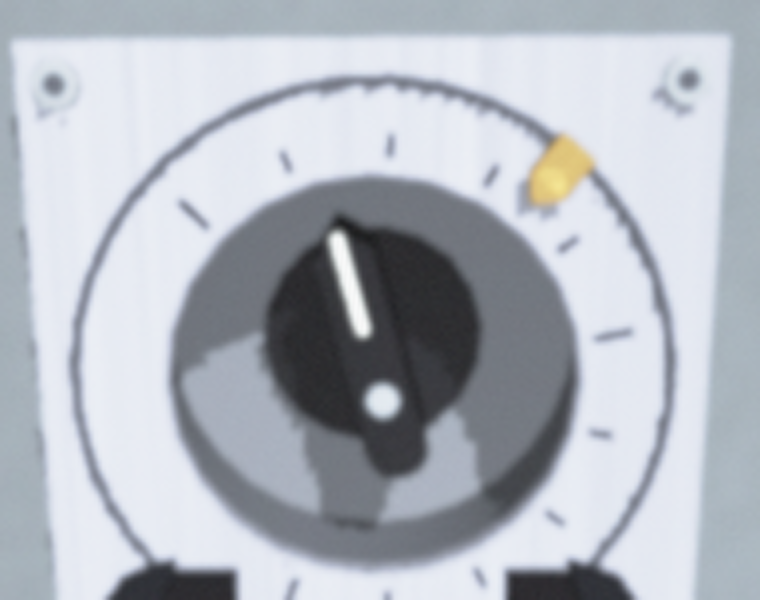

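```bash
python3 - <<'E'
from h import *
import pickle
from scipy.optimize import least_squares as ls
ci=pickle.load(open('w1.pkl','rb')); d=np.load('w1.npz')['d']
q=lambda L:np.array(L)/4+[225,100]-0.375/1
def pan(L,h): return np.array([panel(x) for x in onplane(ci,q(L),M+PR[:,2]*h,PR[:,2])])
hole=pan([(172,370),(190,300),(235,230),(300,188),(370,176),(440,188),(510,230),(560,300),(578,365),(372,567),(265,535),(500,520)],0)
ring=pan([(75,360),(95,270),(140,185),(220,115),(300,84),(360,78),(440,90),(520,125),(640,240),(668,320),(672,390)],1)
for n,c,r in (("hole",hole,42),("ring",ring,60.5)):
    s=ls(lambda v:np.hypot(c[:,0]-v[0],c[:,1]-v[1])-v[2],[0,0,r]); print(n,s.x.round(2),abs(s.fun).max().round(2))
C=pan([(12,40),(731,37)],0); print("corners",C.round(1), np.degrees(np.arctan2(C[1,0]-C[0,0],-(C[1,1]-C[0,1]))))
L=pan([(337,235),(365,335)],-16); print("line",L.round(1),"ang",np.degrees(np.arctan2(*(L[0]-L[1])[[1,0]])))
e=pan([(330,255),(370,440),(375,235),(422,440)],-16); print("bar sides",e.round(1),np.degrees(np.arctan2(*(e[0]-e[1])[[1,0]])),np.degrees(np.arctan2(*(e[2]-e[3])[[1,0]])))
T=pan([(340,213),(400,475)],-16); print("pointer/tail",T.round(1))
mk=pan([(535,192),(578,152)],4); print("marker",mk.round(1))
# depth check on guard
u=[(40,150),(60,300),(690,150),(685,300),(100,120),(650,110)]
P=cloud(ci,d,q(u)); print("guard depth in panel",[panel(x).round(1) for x in P])
E
```

```text
hole [-4.000e-02  3.060e+00  4.111e+01] 0.66
ring [-0.38  1.67 60.92] 1.27
corners [[-68.8  70.1  -0. ]
 [ 68.1  70.2  -0. ]] 90.03071417060548
line [[ -7.7  30.4 -16. ]
 [ -1.9   8.9 -16. ]] ang 105.04760151592622
bar sides [[ -9.2  26.2 -16. ]
 [ -0.9 -14.8 -16. ]
 [  0.3  30.4 -16. ]
 [ 10.6 -14.9 -16. ]] 101.46107815370033 102.76025450927229
pointer/tail [[ -7.   35.1 -16. ]
 [  5.7 -23.  -16. ]]
marker [[31.2 41.5  4. ]
 [39.2 49.1  4. ]]
guard depth in panel [array([-64.7,  49.6,   1.2]), array([-62.9,  20.1,   1.3]), array([61.4, 49.2,  1.1]), array([62.3, 19.6,  1.2]), array([-52.7,  55.2,   1.2]), array([53.3, 56.7,  0.6])]
```

```bash
cat >> h.py <<'E'
M=M+PR@np.array([-0.2,2.6,1.0])
E
python3 -c "
from h import *
rel(M+PR[:,2]*40,tool(np.radians(103)))"
```

```text
shift [ 0.187 -0.014  2.979] turn [ 0.0005  0.0027 -0.2312] |deg| 13.2
```

Request:
{"name": "carry_out", "arguments": {
  "moves": "0.25 0.18 0 1.0 0 0.003 -0.12; 0.25 0.18 0 2.0 0 0.003 -0.231; 0.25 0.18 0 2.98 0 0.003 -0.231; 0.25 0.18 0 2.98 0 0.003 -0.231; 0.25 0.18 0 2.98 0 0.003 -0.231"
}}

```text
time_s: 2.45
position: [526.1, -11.0, 132.9]
ee_rot: [0.561, 0.772, 0.198, 0.226]
force: [0.4, -0.3, 0.2]
gripper_width: 0.376
finger_force: 0.0
```

```bash
python3 -c "
from h import *
rel(M-PR[:,2]*13,tool(np.radians(103)))
p,d=imaging.get_image('wrist');cv2.imwrite('pics/w2.png',p[:,:,::-1])"
```

```text
shift [-0.036 -0.019  1.768] turn [ 0.0001 -0.0022  0.0008] |deg| 0.1
```

View pics/w2.png

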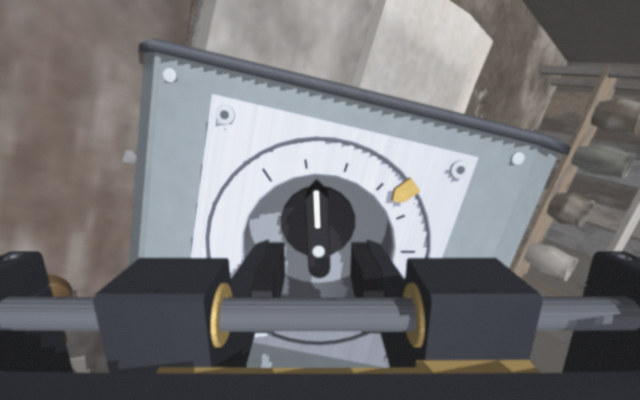

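The bar now runs vertically at x≈318, midway between the fingers, and the marker at (402,192) is clear of them. Next I descend.

Request:
{"name": "carry_out", "arguments": {
  "moves": "0.25 -0.03 -0.02 0.6 0 0 0; 0.25 -0.03 -0.02 1.2 0 0 0; 0.25 -0.03 -0.02 1.75 0 0 0; 0.25 -0.03 -0.02 1.75 0 0 0; 0.25 -0.03 -0.02 1.75 0 0 0"
}}

```text
time_s: 3.0
position: [556.1, -8.8, 90.6]
ee_rot: [0.56, 0.772, 0.198, 0.227]
force: [0.5, 0.2, 0.2]
gripper_width: 0.373
finger_force: 0.0
```

Request:
{"name": "carry_out", "arguments": {
  "moves": "1 0 0 0 0 0 0; 1 0 0 0 0 0 0; 1 0 0 0 0 0 0; 1 0 0 0 0 0 0; 1 0 0 0 0 0 0",
  "squeeze": 12
}}

```text
time_s: 3.5
position: [556.3, -8.6, 90.1]
ee_rot: [0.56, 0.772, 0.198, 0.227]
force: [-6.1, -0.6, 8.2]
gripper_width: 0.158
finger_force: 12.0
```

Request:
{"name": "carry_out", "arguments": {
  "moves": "1 0 0 -0.1 0 0 0.1; 1 0 0 -0.1 0 0 0.2; 1 0 0 -0.1 0 0 0.31; 1 0 0 -0.1 0 0 0.42; 1 0 0 -0.1 0 0 0.53; 1 0 0 -0.1 0 0 0.64; 1 0 0 -0.1 0 0 0.75; 1 0 0 -0.1 0 0 0.84; 1 0 0 -0.1 0 0 0.92; 1 0 0 -0.1 0 0 0.92"
}}

```text
time_s: 4.5
position: [555.8, -9.0, 92.9]
ee_rot: [0.845, 0.442, 0.279, 0.116]
force: [11.0, 1.4, -2.9]
gripper_width: 0.158
finger_force: 12.0
```

Request:
{"name": "carry_out", "arguments": {
  "moves": "1 0 0 0 0 0 0; 0.25 0 0 0 0 0 0; 0.25 0 0 0 0 0 0; 0.25 0 0 0 0 0 0;0.25 0 0 0 0 0 0; 0.25 0 0 -0.6 0 0 0; 0.25 0 0 -1.8 0 0 0; 0.25 0 0 -3.2 0 0 0; 0.25 0 0 -4 0 0 0; 0.25 0 0 -4 0 0 0"
}}

```text
time_s: 5.5
position: [485.7, -15.2, 192.5]
ee_rot: [0.844, 0.443, 0.279, 0.117]
force: [0.5, -0.5, -0.5]
gripper_width: 0.373
finger_force: 0.0
```

```bash
python3 -c "
from h import *
import pickle
print(robot.sense()['position'],robot.sense()['joint_pos'])
ci=imaging.camera_info('wrist'); p,d=imaging.get_image('wrist'); np.savez('w3.npz',p=p,d=d); pickle.dump(ci,open('w3.pkl','wb'))
cv2.imwrite('pics/w3c.png',cv2.resize(p[60:260,210:410],None,fx=3,fy=3,interpolation=cv2.INTER_CUBIC)[:,:,::-1])"
```

```text
[485.74805048 -15.18213986 192.48689294] [-0.40372719  0.08996546  2.10476146  0.63908834  0.47303021 -0.30519229]
```

View pics/w3c.png

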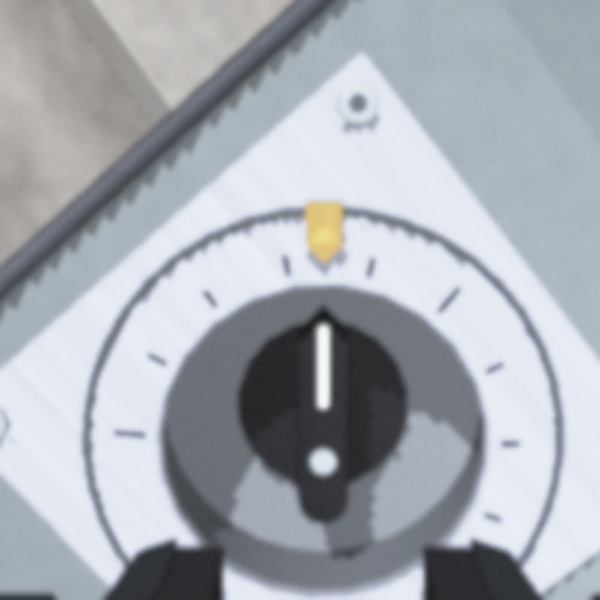

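The pointer line (x≈323) and the marker (x≈324) are aligned. Next is the switch.

```bash
python3 - <<'E'
from h import *
ci=imaging.camera_info("top"); q=np.array([(495,287),(480,177),(497,338)])/4+[190,110]-.375
for px,h in zip(q,(0,5,26)): print(panel(onplane(ci,[px],M+PR[:,2]*h,PR[:,2])[0]).round(1))
rel(M+PR@np.array([-38,-136,120.]),tool(0))
E
```

```text
[   5.5 -138.4   -0. ]
[  70.6 -136.4    5. ]
[ -10.6 -137.2   26. ]
shift [-4.325  1.902 -0.317] turn [-2.000e-04 -2.700e-03  8.803e-01] |deg| 50.4
```

Request:
{"name": "carry_out", "arguments": {
  "moves": "1 -4.32 1.9 -0.32 0 -0.003 0.88; 1 -4.32 1.9 -0.32 0 -0.003 0.88; 1 -4.32 1.9 -0.32 0 -0.003 0.88; 1 -4.32 1.9 -0.32 0 -0.003 0.88; 1 -4.32 1.9 -0.32 0 -0.003 0.88; 1 -4.32 1.9 -0.32 0 -0.003 0.88; 1 -4.32 1.9 -0.32 0 -0.003 0.88; 1 -4.32 1.9 -0.32 0 -0.003 0.88; 1 -4.32 1.9 -0.32 0 -0.003 0.88"
}}

```text
time_s: 6.45
position: [460.9, -153.6, 175.0]
ee_rot: [0.953, 0.042, 0.299, -0.013]
force: [-0.2, 0.6, -0.3]
gripper_width: 0.003
finger_force: 0.0
```

```bash
python3 -c "
from h import *
import pickle
rel(M+PR@np.array([-38,-136,120.]),tool(0)); print(robot.sense()['joint_pos'])
ci=imaging.camera_info('wrist'); p,d=imaging.get_image('wrist'); np.savez('w4.npz',p=p,d=d); pickle.dump(ci,open('w4.pkl','wb'))
cv2.imwrite('pics/w4.png',p[:,:,::-1])"
```

```text
shift [ 0.026  0.018 -0.04 ] turn [-0.0021  0.0032  0.0023] |deg| 0.3
[-0.77597555  0.15217592  2.0878566   0.80952144  0.64417572  0.10595697]
```

View pics/w4.png

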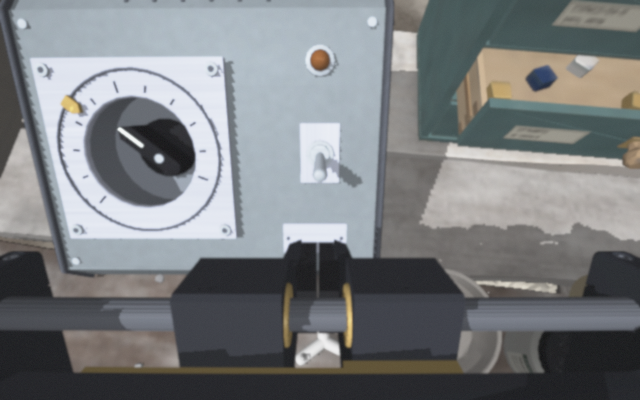

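The closed fingers (x≈318) line up with the toggle bat (319,165) from its downslope side. I'll descend, then push up the slope.

Request:
{"name": "carry_out", "arguments": {
  "moves": "1 0.03 0.02 0.9 0 0 0; 1 0.03 0.02 1.8 0 0 0; 1 0.03 0.02 2.65 0 0 0; 1 0.03 0.02 2.65 0 0 0; 1 0.03 0.02 2.65 0 0 0"
}}

```text
time_s: 7.0
position: [506.7, -150.1, 110.9]
ee_rot: [0.953, 0.042, 0.299, -0.014]
force: [0.6, 1.2, 0.4]
gripper_width: 0.005
finger_force: 0.0
```

Request:
{"name": "carry_out", "arguments": {
  "moves": "1 0.2 0 0 0 0 0; 1 0.4 0 0 0 0 0; 1 0.6 0 0 0 0 0; 1 0.8 0 0 0 0 0; 1 1.0 0 0 0 0 0; 1 1.1 0 0 0 0 0; 1 1.1 0 0 0 0 0"
}}

```text
time_s: 7.7
position: [534.1, -148.1, 130.2]
ee_rot: [0.953, 0.041, 0.3, -0.013]
force: [-2.1, 0.1, 0.3]
gripper_width: 0.005
finger_force: 0.6
```

Request:
{"name": "carry_out", "arguments": {
  "moves": "1 0.1 0 0 0 0 0; 1 0.15 0 0 0 0 0; 1 0.15 0 0 0 0 0"
}}

```text
time_s: 8.0
position: [535.7, -147.6, 130.6]
ee_rot: [0.954, 0.041, 0.297, -0.014]
force: [-18.3, -4.8, 1.4]
gripper_width: 0.007
finger_force: 8.9
```

```bash
python3 -c "
from h import *
s=robot.sense(); print(panel(s['position']),PR.T@s['force'])
p,d=imaging.get_image('wrist'); q,_=imaging.get_image('top')
cv2.imwrite('pics/w5.png',np.hstack([cv2.resize(p[60:260,220:420],(400,400)),cv2.resize(q[110:240,230:360],(400,400),interpolation=cv2.INTER_CUBIC)])[:,:,::-1])"
```

```text
[  -2.76685324 -135.90342997   39.38569524] [-14.45575567  -3.18146115  11.78762693]
```

View pics/w5.png

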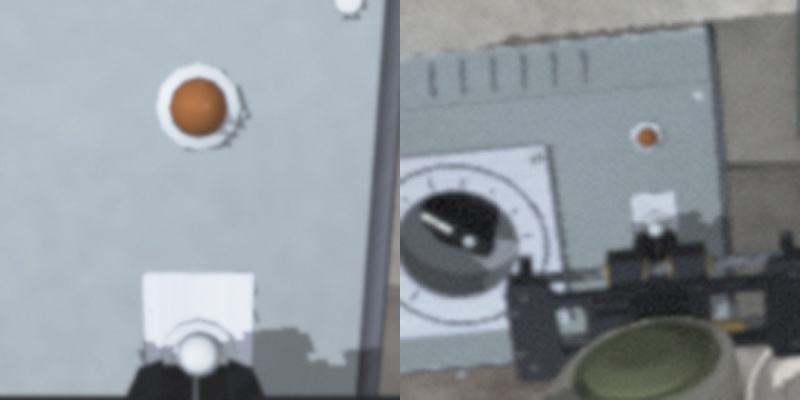

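The force rose from 2 N to 18 N, so the bat has reached its upper stop. I'll back off, lift away and check.

Request:
{"name": "carry_out", "arguments": {
  "moves": "1 -0.5 0 0 0 0 0; 1 -1 0 0 0 0 0; 1 -1.2 0 -1 0 0 0; 1 -1.2 0 -2.4 0 0 0; 1 -1.2 0 -3 0 0 0; 1 -1.2 0 -3 0 0 0; 1 -1.2 0 -3 0 0 0"
}}

```text
time_s: 8.8
position: [457.1, -154.8, 185.2]
ee_rot: [0.953, 0.041, 0.299, -0.013]
force: [0.1, -0.3, -0.2]
gripper_width: 0.006
finger_force: 0.0
```

```bash
python3 -c "
from h import *
print(robot.sense()['force'])
p,d=imaging.get_image('wrist')
cv2.imwrite('pics/w6.png',cv2.resize(p[:260,:420],None,fx=1.9,fy=1.9,interpolation=cv2.INTER_CUBIC)[:,:,::-1])"
```

```text
[ 0.11727215 -0.28793768 -0.16859405]
```

View pics/w6.png

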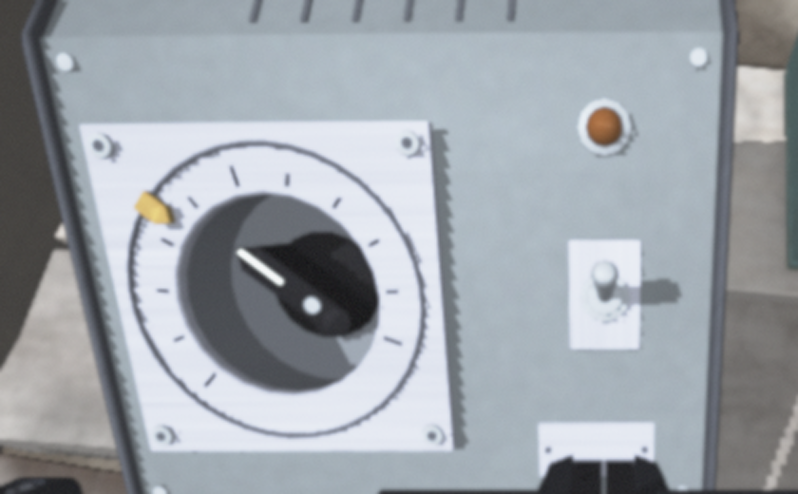

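The bat now leans up the slope, with its tip at (603,270) above the bush at (605,300). The knob is still aligned with the marker and the arm is clear.

```bash
python3 -c "
from plant import robot
print(robot.job_done())"
```

```text
the job is handed in; nothing more can be done
None
```

The job is handed in: the knob pointer looked lined up with the marker to within about 1 degree, the power switch was then flipped up to on, and the arm is clear of everything; the hand-in returned no verdict.

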